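# Run a fresh print through the curing bridge

## Robot

A 6-joint arm with a two-finger parallel gripper is mounted at the origin on the work surface. World frame = base frame: x ahead of the robot, y to its left, z up, the work surface at z = 0. Lengths are in mm, angles in rad, forces in N, time in s.
With the tool pointing down it reaches from about 300 to 775 mm from the base axis. Payload 14.6 kg.
Tool frame: the origin (TCP) lies between the finger pads; the fingertips stand 11 mm ahead of it and the grasp point (between the pads) lies 8 mm behind it; z points along the fingers, y is the line along which they close (so a half turn about z gives the same grasp; the last joint's range is limited). The gripper opens to 94 mm and grips with 3 to 60 N. Pads are 16 mm wide; open, the fingers measure 119 mm over their backs; the gripper's body (75 mm by 177 mm) begins 78 mm behind the grasp point.
Start: joints at [1.237, 0.3, 1.521, -0, 1.321, -0.067], TCP at [145.003, 530.531, 178.346] pointing down, gripper open.
Joint ranges: [-3.03, 3.03], [-0.79, 2.21], [0.23, 2.52], [-1.04, 4.18], [0, 3.07], [-2.55, 2.55]. Speed limits (rad/s): [2.22, 2.22, 2.57, 3.14, 3.14, 3.14].

## Interface

Orientations are given as [roll, pitch, yaw] about the fixed x, y, z axes, in that order (R = Rz(yaw) Ry(pitch) Rx(roll)).
In Python, from cell import manip gives the robot as it stands. The module is installed in compiled form; this text tells all that it offers.
- The arm moves only by the tool arm_command, never from a script. Its argument "rows" is one flat list of numbers, 5 for each row, row after row: the shift along the world's x, y, z in mm, then the turn about the world's z in degrees, then the finger opening in mm, from 0 to 94. In form: [dx, dy, dz, twist, jaw, dx, dy, dz, twist, jaw, ...]. A call has 1 to 5 rows; each row shifts and turns the commanded pose from where the row before left it; what a row does not reach is not made up. A row lasts 1/8 s, in which the tool goes at most 62.5 mm and 10.7 degrees, less where a joint would pass 70% of its speed; a pose out of reach is approached as far as the arm can. A call is refused whole if a number of a shift passes 62.5 or a number of a turn 10.7, either way. A call with a gripper value outside its range is refused whole. The fingers move at their own pace and stop on an object; "newtons" is the grip in N (left out, the last holds). Time passes only in rows, so rows that do not move let the fingers close. It gives the time, the measured TCP pose, the force and the opening at its end, in the units of the state.
- manip.read_state(): the state, without advancing time (a new reading comes with each control period).
- manip.camera(name): name is "side" or "top" or "wrist"; returns a dict with "image" (400x640x3 uint8, blue, green, red), "z_map" (400x640 float32, mm along the optical axis (not along the pixel's ray), 0 where there is no reading), "fx", "fy", "cx", "cy" (pixels), "D" ([k1, k2, p1, p2, k3] as OpenCV has them; the pictures are not rectified), "pose" (4x4, takes a point from camera to world coordinates). Camera axes: x right, y down, z forward; pixel columns grow to the right and rows downward; lengths in mm; the calibration is good to about 2 mm. A picture is of the moment at which its call begins.
- manip.sign_off(): hands the job in, once; it reports no verdict.
The state is a dict: "clock": time; "joints": joint angles; "qd": joint speeds; "effort": joint torques, N m; "eef_pos": TCP position; "eef_rot": TCP orientation; "wrist_force": force on the tool from outside, world axes, zero at the start; "moment": the same for the moment, N m; "finger_gap": finger opening in mm.
Only numpy, scipy, OpenCV 4.12 (cv2) and the standard library are available. Lean on these libraries where they do the work, as an engineer would, in place of code of your own. Each camera call takes 0.05 s, during which the arm holds its last target. There are 200 camera calls.

## Task

Take the carrier with the fresh white gear on it and lay it flat in the aluminium lane, on the open side of the lamp bridge (the side away from the upright end stop). Then slide it along the lane, under the bridge and out at the other side, until it rests against the end stop, and let go. Keep the carrier level and do not touch the soft gear (the upright lugs at the carrier's two ends are there to hold it by), and leave the black gear, the orange bracket and the white vase beside the lane where they are.

Things in the scene. Friction and masses are not known exactly. Their poses are not given: they have to be found in the camera images.
- carrier_mid (a point): Centre of the loose grey plastic carrier, half-way up: 26 mm above its underside. Flat base 200 mm long (its y) x 60 mm wide (its x) x 8 mm thick, with an upright lug at each end. z is up. It starts flat on the bench on the robot's side of the lane, roughly parallel to it. About 0.2 kg. Both ends are alike: either may go first.
- lug_a (a point): Middle of the upright grip lug at the carrier's +y end, 88 mm from the carrier's middle. 26 mm wide (across, x) x 24 mm long (along y), rising from the base's top (8 mm over the underside) to 52 mm; this point is 30 mm over the underside. Axes as the carrier's.
- lug_b (a point): Middle of the like lug at the carrier's -y end, 88 mm from the carrier's middle; same sizes.
- carrier: The same carrier; origin at the centre of its underside, axes as above.
- fresh_gear: Freshly printed white gear, 53 mm across, fixed on the middle of the carrier; with its hub it rises to 31 mm above the carrier's underside. Still soft: not to be touched. Origin: centre of its underside, on the carrier's base.
- track_mid (a point): Point in the lane under the middle of the lamp bridge, 30 mm above the bench: the carrier's centre passes here as it slides through. Axes: y along the lane, x across, z up. The dark fixed bridge over the lane is 50 mm deep along it and 130 mm wide across; its opening is 64 mm high over the bench, its top at 88 mm. A gripper holding a lug cannot pass under it.
- track: The fixed aluminium lane, 500 mm long (y). Its floor is 4 mm thick, so the carrier rides 4 mm above the bench, between two fences 66 mm apart inside, 8 mm thick, 14 mm high over the bench. Origin: middle of the lane at bench height.
- stop_mid (a point): Middle of the end stop, a fixed aluminium block 82 mm wide across the lane x 16 mm thick along it x 34 mm high that closes one end of the lane, either end (the other has only a flat 4 mm lip). Its face is 250 mm from the bridge's middle: the carrier's centre is 150 mm past the bridge's middle, 108 mm from this point, when resting against it.
- big_gear: Bystander: black printed gear, 84 mm across, 29 mm high, lying flat. Origin: its middle, on the bench.
- bracket: Bystander: orange printed L bracket, 60 x 70 x 70 mm. Origin: its middle, on the bench.
- vase: Bystander: white printed vase, 94 mm across, 160 mm high. Origin: its middle, on the bench.
Things that resemble listed ones, but are neither listed nor needed, are in the scene too. Of the things that look like the part that bears stop_mid, the smaller one is meant. What is shaped like the carrier but turquoise is not meant.

How it is judged (in metres and radians):
On the way, in this order (a step that is already met when the one before it is completed fails the run):
1. the carrier lies flat in the lane, between the fences, on the open side of the bridge (x of carrier_mid in the frame of track_mid between -0.007 and 0.007 m and z of carrier_mid in the frame of track_mid between -0.005 and 0.005 m and angle between the y axis of carrier_mid and the y axis of track_mid, either way round below 0.05 rad and horizontal distance between carrier_mid and stop_mid above 0.34 m), for 0.2 s.
2. the carrier's middle passes under the lamp bridge, in the lane (x of carrier_mid in the frame of track_mid between -0.007 and 0.007 m and z of carrier_mid in the frame of track_mid between -0.005 and 0.005 m and angle between the y axis of carrier_mid and the y axis of track_mid, either way round below 0.05 rad and horizontal distance between carrier_mid and track_mid below 0.02 m).
At the end, for the whole second after the job is handed in: The carrier lies flat on the lane's floor between the fences (centre within 7 mm of the lane's middle line and 5 mm of its riding height, within 0.05 rad of the lane's direction), its front end within 5 mm of the end stop, at rest and released (x of carrier_mid in the frame of track_mid between -0.007 and 0.007 m and z of carrier_mid in the frame of track_mid between -0.005 and 0.005 m and angle between the y axis of carrier_mid and the y axis of track_mid, either way round below 0.05 rad and horizontal distance between carrier_mid and stop_mid below 0.113 m and linear speed of carrier below 0.02 m/s); the robot touches nothing.
It fails at once if the carrier is tilted by more than 0.35 rad (angle between carrier_mid's own z axis and vertical above 0.35 rad).
It fails at once if the fingers or the arm press on the fresh gear (over 1 N) (contact force between any of the fingers, the arm and fresh_gear above 1 N).
It fails at once if the big gear, the bracket or the vase is moved by more than 30 mm (distance of any of big_gear, bracket, vase from where it was at the start of the episode above 0.03 m).
It also fails if it takes over 61 s, if anything falls off the work surface, if the arm or the gripper's body presses on something with over 40 N, if the wrist force passes 120 N, or if a joint passes its speed limit or range.

## Working session

There is one attempt and no reset: what is moved stays moved. The work goes in short steps, Python scripts to look and compute and a tool call to move; the robot and the scene stay as the last step left them, time stands still between calls to the robot, and variables do not carry over. Pictures are saved under pics/ and viewed, on a budget of 10 in all, crops included, one or two more only if the job needs it, and the job is handed in when it is done.

Besides the shell and the picture viewer there is one more tool, called after "Call:" in YAML: its name, and indented under it one key for each argument. arm_command: Moves the arm, as the interface text tells. Its arguments: {"type":"object","properties":{"rows":{"type":"array","items":{"type":"number"}},"newtons":{"type":"number"}},"required":["rows"]}

```bash
mkdir -p pics; cat > h.py <<'E'
import numpy as np, cv2
from cell import manip
def world(c):
    "world point for each pixel from depth map"
    h,w=c["z_map"].shape
    K=np.array([[c["fx"],0,c["cx"]],[0,c["fy"],c["cy"]],[0,0,1]])
    u,v=np.meshgrid(np.arange(w),np.arange(h))
    n=cv2.undistortPoints(np.stack([u,v],-1).reshape(-1,1,2).astype(float),K,np.array(c["D"])).reshape(h,w,2)
    z=c["z_map"]; P=np.stack([n[...,0]*z,n[...,1]*z,z],-1)
    T=np.array(c["pose"]); return P@T[:3,:3].T+T[:3,3]
E
python3 - <<'E'
from h import *
for n in("top","side"):
    c=manip.camera(n); cv2.imwrite(f"pics/{n}1.png",c["image"]); np.savez(f"{n}1.npz",image=c["image"],W=world(c)); print(n,np.round(np.array(c["pose"]),2).tolist())
print(manip.read_state())
E
```

```text
top [[0.03, -0.99, 0.13, 342.37], [-1.0, -0.03, -0.01, -58.32], [0.01, -0.13, -0.99, 1066.3], [0.0, 0.0, 0.0, 1.0]]
side [[0.85, -0.27, 0.46, -50.02], [-0.53, -0.46, 0.71, -830.95], [0.02, -0.85, -0.53, 656.83], [0.0, 0.0, 0.0, 1.0]]
{'clock': 0.1, 'joints': array([ 1.23740070e+00,  3.00413072e-01,  1.52152388e+00, -1.57986677e-05,
        1.32069748e+00, -6.65791221e-02]), 'qd': array([ 0.0008077 , -0.00050038, -0.00330431, -0.00093818,  0.00174739,
        0.00047153]), 'effort': array([-8.79499948e-04, -5.32643759e+01, -3.53282619e+01,  7.08722323e-02,
        2.33949552e-02, -7.68922837e-05]), 'eef_pos': array([144.92299159, 530.28750208, 177.84237046]), 'eef_rot': array([-3.14055217e+00, -5.40401260e-05,  2.87478003e+00]), 'wrist_force': array([ 0.08414775,  1.20494599, -0.05643847]), 'moment': array([0.02484668, 0.01865648, 0.00340641]), 'finger_gap': 94.44557303354674}
```

View pics/top1.png

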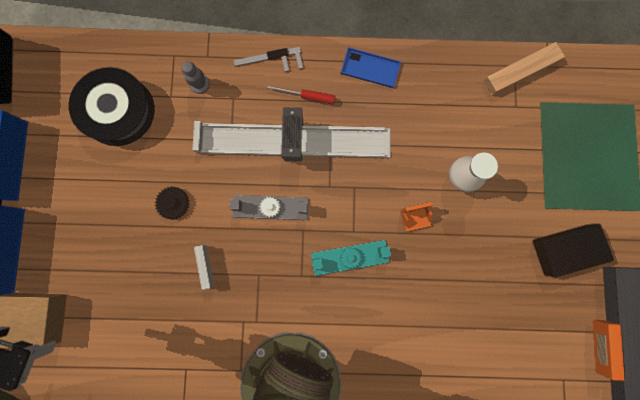

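View pics/side1.png

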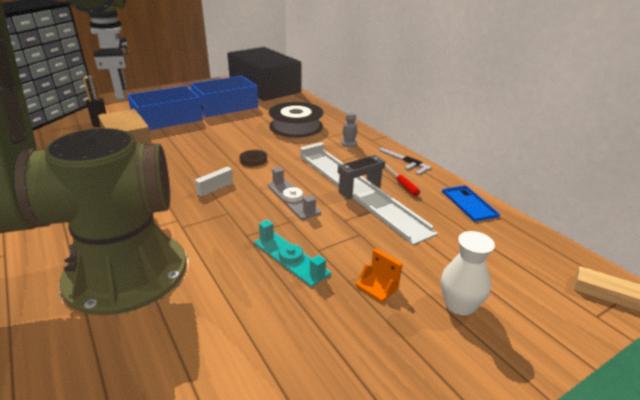

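The top view shows the lane from (195,137) to (390,143), with the stop at its left (+y) end and the bridge at (291,134). The carrier is at (270,208), the black gear at (172,203), the bracket at (418,216) and the vase at (475,170). The side view agrees. The loose white bar at (203,268) is the lookalike stop and the turquoise carrier is the decoy.

```bash
python3 - <<'E'
from h import *
d=np.load("top1.npz"); W=d["W"]; I=d["image"].astype(int)
X,Y,Z=W[...,0],W[...,1],W[...,2]
def box(u0,u1,v0,v1):
    m=np.zeros(Z.shape,bool); m[v0:v1,u0:u1]=1; return m
def rect(n,m):
    p=np.c_[X[m],Y[m]].astype(np.float32)
    if len(p)<4: print(n,len(p));return
    print(n,len(p),"z",np.round(np.percentile(Z[m],[5,50,95]),1),"mean",p.mean(0).round(1),"rect",[np.round(q,1) for q in cv2.minAreaRect(p)])
print("bench",np.median(Z[150:180,260:300]), np.median(Z[185:192,220:330]),np.median(Z[225:235,230:300]))
hsv=cv2.cvtColor(d["image"],cv2.COLOR_BGR2HSV); gray=hsv[...,1]<70
b=box(225,315,190,225)
rect("carrier grey",b&gray&(Z>3)); 
rect("lugL",b&(Z>42)&box(225,260,190,225)); rect("lugR",b&(Z>42)&box(290,315,190,225)); rect("base",b&gray&(Z>4)&(Z<13))
rect("gear",b&(Z>16)&box(255,285,190,225))
rect("lane all",box(188,396,115,160)&gray&(Z>2)&(Z<20))
rect("fences",box(188,396,115,160)&(Z>9)&(Z<18))
rect("bridge",box(270,310,100,165)&(Z>75))
rect("stop",box(188,215,115,160)&(Z>26))
rect("biggear",box(150,195,180,225)&(Z>20));rect("bracket",box(395,440,195,235)&(Z>15));rect("vase",box(440,505,145,195)&(Z>30))
# lines fitted to fences by columns: lane middle per y
for u in list(range(200,275,12))+list(range(310,386,12)):
    col=box(u,u+1,115,162)&gray&(Z>1.5)&(Z<22)
    bc=box(u,u+1,190,228)&gray&(Z>3)
    print(u,Y[col].mean().round(1),X[col].min().round(1),X[col].max().round(1),((X[col].min()+X[col].max())/2).round(1), (X[bc].min().round(1),X[bc].max().round(1)) if bc.any() else '')
E
```

```text
bench 0.4283566360012401 -0.3522303500335511 -0.3412459787799662
carrier grey 1656 z [ 5.   8.9 52.2] mean [450.1  72.2] rect [array([442.2,  44.5]), array([261.3, 117.9]), np.float64(70.1)]
lugL 110 z [46.  51.3 55.4] mean [450.4 153.4] rect [array([408. ,  53.5]), array([257.5,  30.9]), np.float64(66.4)]
lugR 99 z [48.6 51.6 54.7] mean [449.7 -17.8] rect [array([401.4, -29.7]), array([128.4,  27.5]), np.float64(13.8)]
base 1081 z [ 4.9  7.8 10.7] mean [450.3  71.4] rect [array([451.5,  71.3]), array([197. ,  59.3]), np.float64(89.5)]
gear 298 z [18.4 21.9 31.3] mean [450.2  68.6] rect [array([398.7,  25.2]), array([194.3,  53.7]), np.float64(40.6)]
lane all 4433 z [ 2.4  5.1 15.3] mean [638.9  10.1] rect [array([630.9,  14. ]), array([ 98. , 529.6]), np.float64(0.5)]
fences 1097 z [ 9.9 13.5 16.7] mean [637.8  21.5] rect [array([637.2,  23.9]), array([108.4, 516.8]), np.float64(3.5)]
bridge 1010 z [84.4 88.1 91.9] mean [632.4  13.8] rect [array([520.9,  -1.5]), array([369.3,  64.1]), np.float64(7.8)]
stop 205 z [30.2 33.6 37.8] mean [626.3 264.4] rect [array([489.9, 131.3]), array(
[... 269 characters left out ...]
.float64(15.5)]
vase 1377 z [ 59.1 111.6 161.7] mean [ 541.5 -429. ] rect [array([ 472.2, -256.3]), array([ 90.9, 464.8]), np.float64(22.2)]
200 267.5 595.9 657.2 626.5 
212 238.7 597.0 676.8 636.9 
224 205.8 596.5 675.7 636.1 
236 172.9 597.4 677.1 637.3 (np.float64(424.4), np.float64(481.4))
248 140.2 596.6 677.4 637.0 (np.float64(422.9), np.float64(479.1))
260 107.2 597.3 675.8 636.6 (np.float64(423.8), np.float64(480.8))
272 74.3 596.9 676.5 636.7 (np.float64(422.1), np.float64(478.4))
310 -30.1 597.9 676.7 637.3 
322 -63.1 597.7 679.7 638.7 
334 -96.1 598.6 678.3 638.4 
346 -129.3 599.1 677.3 638.2 
358 -162.2 599.4 678.9 639.1 
370 -195.3 599.7 680.2 639.9 
382 -228.4 599.0 681.1 640.0
```

```bash
cat >> h.py <<'E'
def box(u0,u1,v0,v1,shape=(400,640)):
    m=np.zeros(shape,bool); m[v0:v1,u0:u1]=1; return m
def rect(n,W,m):
    p=W[m&(W[...,2]<200)]
    q=(np.percentile(p,2,0)+np.percentile(p,98,0))/2
    print(n,len(p),"mid",q.round(1),"mean",p.mean(0).round(1),"ext",(np.percentile(p,98,0)-np.percentile(p,2,0)).round(1))
    return p
E
python3 - <<'E'
from h import *
d=np.load("top1.npz"); W=d["W"];X,Y,Z=W[...,0],W[...,1],W[...,2]
hsv=cv2.cvtColor(d["image"],cv2.COLOR_BGR2HSV); gray=hsv[...,1]<70
L=rect("lugL",W,(Z>44)&box(225,260,190,225)); rect("lugR",W,(Z>44)&box(290,315,190,225))
rect("bridge",W,box(270,310,100,165)&(Z>78));rect("stop",W,box(188,215,115,160)&(Z>28))
rect("gear",W,box(255,285,190,225)&(Z>16));rect("biggear",W,box(150,195,180,225)&(Z>15));rect("bracket",W,box(395,440,195,235)&(Z>10));rect("vase",W,box(440,505,145,195)&(Z>100))
us=[(Y[m].mean(),(X[m].min()+X[m].max())/2,X[m].max(),X[m].min()) for u in list(range(208,278))+list(range(306,386)) for m in [box(u,u+1,115,162)&gray&(Z>1.5)&(Z<22)]]
us=np.array(us);
for k in(1,2,3): print("lane x =",np.polyfit(us[:,0],us[:,k],1))
us=np.array([(Y[m].mean(),(X[m].min()+X[m].max())/2) for u in list(range(236,305)) for m in [box(u,u+1,185,228)&gray&(Z>4)&(Z<13)]])
print("carrier x=",np.polyfit(us[:,0],us[:,1],1))
E
```

```text
lugL 105 mid [452.4 157.9  50.6] mean [452.7 157.4  51.3] ext [25.3 23.2  9.7]
lugR 98 mid [450.7 -17.5  51.1] mean [450.8 -17.4  51.6] ext [23.7 23.5  7.3]
bridge 985 mid [637.2  14.8  87.7] mean [636.6  14.8  88.1] ext [125.6  48.    9.9]
stop 192 mid [634.7 274.9  34. ] mean [635.1 274.4  33.6] ext [78.2 16.3  7.7]
gear 294 mid [452.6  70.8  25. ] mean [451.6  70.4  22.5] ext [48.1 45.1 14.3]
biggear 712 mid [456.4 333.7  22.9] mean [455.9 332.7  19.6] ext [74.7 74.7 15.5]
bracket 452 mid [ 436.5 -317.3   40.8] mean [ 440.8 -317.8   33. ] ext [61.  73.5 61.5]
vase 812 mid [ 547.9 -441.   131.9] mean [ 545.8 -437.   145.2] ext [55.6 56.1 61.7]
lane x = [-7.88042368e-03  6.37718596e+02]
lane x = [-8.35142754e-03  6.77651470e+02]
lane x = [-7.40941982e-03  5.97785721e+02]
carrier x= [1.20006843e-02 4.49036167e+02]
```

Call:
arm_command:
  rows: [25,-45,0,1.2,50,25,-45,0,1.2,50,25,-45,0,1.2,50,25,-45,0,1.2,50,25,-45,0,1.2,50]

```text
clock: 0.72
eef_pos: [270.4, 304.0, 178.2]
eef_rot: [-3.142, -0.0, 2.98]
wrist_force: [0.3, 0.5, -0.1]
finger_gap: 50.9
```

Call:
arm_command:
  rows: [26,-46,0,1.2,50,26,-46,0,1.2,50,26,-46,0,1.2,50,26,-46,0,1.2,50,26,-46,0,1.2,50]

```text
clock: 1.35
eef_pos: [400.5, 73.8, 178.4]
eef_rot: [3.142, 0.0, 3.085]
wrist_force: [0.9, 0.3, 0.3]
finger_gap: 50.3
```

Call:
arm_command:
  rows: [26,-46,0,1.3,50,25,-46,0,1.2,50,0,0,0,0,50,0,0,0,0,50]

```text
clock: 1.85
eef_pos: [450.6, -16.1, 178.0]
eef_rot: [3.141, -0.001, 3.127]
wrist_force: [-0.8, -0.6, -0.2]
finger_gap: 50.0
```

```bash
python3 - <<'E'
from h import *
c=manip.camera("wrist"); cv2.imwrite("pics/w1.png",c["image"]); W=world(c); np.savez("w1.npz",image=c["image"],W=W)
s=manip.read_state(); print(s["clock"],s["eef_pos"],s["eef_rot"],s["finger_gap"])
Z=W[...,2]; print(W[200,320],W[200,100],W[100,320])
E
```

```text
1.9 [450.55776861 -15.70931052 178.2069608 ] [ 3.14141014e+00 -4.39617311e-04  3.12831616e+00] 49.92874486354209
[457.87946253 -13.97478859  52.94352027] [ 465.18430992 -287.52976188    1.41947642] [ 3.52437600e+02 -1.22623514e+01  1.72156638e-02]
```

View pics/w1.png

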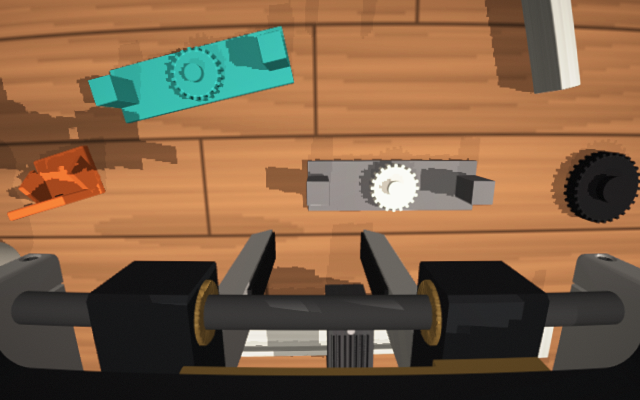

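The wrist view shows the carrier from u 306 to 493, around v 185, with lugs at (318,190) and (480,190) and the gear at (395,187). The fingers are lower in the picture.

```bash
python3 - <<'E'
from h import *
d=np.load("w1.npz"); W=d["W"];Z=W[...,2]
a=rect("lugR",W,(Z>47)&(Z<58)&box(295,340,150,225)); b=rect("lugL",W,(Z>47)&(Z<58)&box(450,505,150,225))
m=(Z>5)&(Z<12)&box(300,485,150,218); rect("base",W,m)
p=W[m]; ys=np.arange(-20,150,4)
q=np.array([(y,s.min(),s.max()) for y in ys for s in [p[abs(p[:,1]-y)<2][:,0]] if len(s)>5])
print(np.polyfit(q[:,0],q[:,1],1),np.polyfit(q[:,0],q[:,2],1))
E
```

```text
lugR 555 mid [450.8 -16.6  51.8] mean [450.4 -16.7  52.2] ext [25.3 22.2  3.8]
lugL 592 mid [452.1 158.7  50.5] mean [451.8 157.9  51.7] ext [25.3 23.7  6. ]
base 5596 mid [451.7  71.7   8.2] mean [449.6  72.5   8.2] ext [ 58.6 186.3   3.2]
[9.44655172e-03 4.21509072e+02] [1.42071175e-02 4.80371193e+02]
```

Call:
arm_command:
  rows: [0,-1,-50,0,50,0,0,-50,0,50,0,0,-33,0,50,0,0,-20,0,50,0,0,0,0,50]

```text
clock: 2.52
eef_pos: [450.0, -16.4, 24.6]
eef_rot: [3.141, -0.002, 3.129]
wrist_force: [0.4, 0.2, 0.5]
finger_gap: 50.2
```

Call:
arm_command:
  rows: [0,0,0,0,22,0,0,0,0,10,0,0,0,0,10,0,0,0,0,10,0,0,0,0,10]
  newtons: 55

```text
clock: 3.15
eef_pos: [451.0, -17.5, 25.4]
eef_rot: [3.142, 0.0, 3.128]
wrist_force: [0.8, 0.5, 0.2]
finger_gap: 10.2
```

Call:
arm_command:
  rows: [0,0,0,0,10,0,0,0,0,10,0,0,5,0,10,0,0,5,0,10,0,0,0,0,10]

```text
clock: 3.78
eef_pos: [451.3, -17.5, 35.9]
eef_rot: [-3.141, 0.001, 3.128]
wrist_force: [-0.2, -0.5, 0.7]
finger_gap: 10.3
```

```bash
python3 - <<'E'
from h import *
c=manip.camera("side"); cv2.imwrite("pics/s2.png",cv2.resize(c["image"][130:260,200:400],None,fx=4,fy=4))
s=manip.read_state(); print(s["clock"],s["eef_pos"],s["eef_rot"],s["finger_gap"],s["wrist_force"],s["moment"])
E
```

```text
3.825 [451.14051682 -17.49581558  35.58738323] [-3.14155037e+00  5.43956538e-04  3.12780771e+00] 9.926051874366106 [ 0.22435432  0.4604424  -0.32048114] [ 0.0466413  -0.02562478  0.01330115]
```

View pics/s2.png

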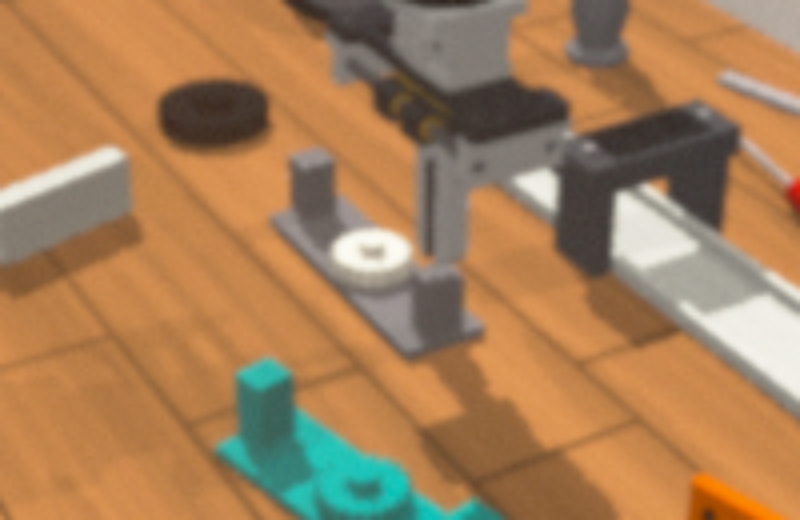

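The gripper closed to 10 mm and missed the lug. The side crop shows the fingers (around 445,250 in the crop) standing behind the lug, at larger x. I'll measure where the fingers really are.

```bash
python3 - <<'E'
from h import *
c=manip.camera("side"); W=world(c); cv2.imwrite("pics/s3.png",c["image"])
Z=W[...,2]
for (u,v) in [(312,188),(310,185),(314,180),(308,180),(309,205),(315,208),(306,193),(313,193)]: print("side",u,v,W[v,u].round(1),c["image"][v,u])
p=rect("lugR",W,(Z>45)&(Z<56)&box(298,322,192,206))
c=manip.camera("top"); W=world(c); cv2.imwrite("pics/t3.png",c["image"][60:260,150:400].repeat(3,0).repeat(3,1)); Z=W[...,2]
c=manip.camera("wrist"); W=world(c); np.savez("w3.npz",W=W,image=c["image"]);cv2.imwrite("pics/w3.png",c["image"])
print(manip.read_state()["joints"])
E
```

```text
side 312 188 [447.8 -34.3  91.8] [116 124 130]
side 310 185 [442.6 -33.1 101.3] [121 127 135]
side 314 180 [453.  -34.7 113.3] [117 122 132]
side 308 180 [442.1 -24.3 111.3] [ 96 104 110]
side 309 205 [444.  -27.2  38.8] [77 81 90]
side 315 208 [462.8 -26.5  22.9] [102 108 118]
side 306 193 [445.2 -10.   65.1] [ 76  95 120]
side 313 193 [451.2 -33.9  75.9] [117 120 128]
lugR 76 mid [449.1 -17.4  50. ] mean [447.7 -19.8  51. ] ext [25.  23.7  9.5]
[-1.19865290e-01  2.68994316e-01  1.93315876e+00 -2.19912364e-05
  9.39597343e-01 -1.67695171e+00]
```

View pics/w3.png

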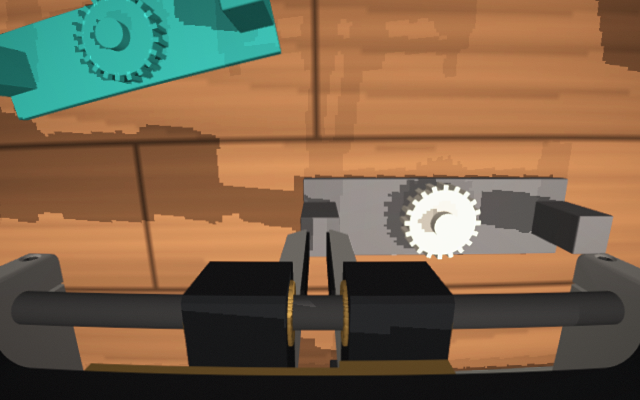

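```bash
python3 - <<'E'
from h import *
c=manip.camera("side"); W=world(c)
for u in (307,310,313,316):
  print(u,[(v,*W[v,u].round(0).astype(int)) for v in range(186,214,2)])
W=np.load("w3.npz")["W"]
for (u,v) in [(300,235),(300,250),(340,235),(350,250),(320,208),(318,225)]: print(u,v,W[v,u].round(1))
s=manip.read_state();print(s["eef_pos"],s["joints"],s["finger_gap"])
E
```

```text
307 [(186, np.int64(449), np.int64(-9), np.int64(84)), (188, np.int64(448), np.int64(-11), np.int64(80)), (190, np.int64(448), np.int64(-10), np.int64(73)), (192, np.int64(446), np.int64(-13), np.int64(69)), (194, np.int64(499), np.int64(74), np.int64(1)), (196, np.int64(452), np.int64(-4), np.int64(51)), (198, np.int64(445), np.int64(-15), np.int64(53)), (200, np.int64(441), np.int64(-22), np.int64(52)), (202, np.int64(439), np.int64(-26), np.int64(49)), (204, np.int64(436), np.int64(-30), np.int64(46)), (206, np.int64(439), np.int64(-26), np.int64(37)), (208, np.int64(438), np.int64(-28), np.int64(32)), (210, np.int64(439), np.int64(-27), np.int64(25)), (212, np.int64(440), np.int64(-24), np.int64(17))]
310 [(186, np.int64(443), np.int64(-33), np.int64(98)), (188, np.int64(442), np.int64(-34), np.int64(93)), (190, np.int64(445), np.int64(-29), np.int64(84)), (192, np.int64(443), np.int64(-34), np.int64(81)), (194, np.int64(443), np.int64(-32), np.int64(75)), (196, np.int64(457), np.int64(-10), np.int64(52)), (198, np.int64(451), np.int64(-20), np.int64(53)), (200, np.int64(449), np
[... 1378 characters left out ...]
 np.int64(42), np.int64(1)), (200, np.int64(502), np.int64(32), np.int64(3)), (202, np.int64(496), np.int64(22), np.int64(4)), (204, np.int64(493), np.int64(16), np.int64(2)), (206, np.int64(488), np.int64(8), np.int64(1)), (208, np.int64(477), np.int64(-10), np.int64(9)), (210, np.int64(470), np.int64(-20), np.int64(10)), (212, np.int64(467), np.int64(-25), np.int64(8))]
300 235 [442.4 -27.5  72.3]
300 250 [441.9 -26.2  96.2]
340 235 [442.   -5.5  74.4]
350 250 [442.5  -2.1  95.4]
320 208 [438.2 -16.   27.3]
318 225 [443.1 -17.5  51.4]
[450.90772237 -17.43585573  35.23003777] [-1.19882374e-01  2.69040695e-01  1.93319162e+00  6.56824580e-05
  9.39590242e-01 -1.67696978e+00] 9.790400193262789
```

View pics/t3.png

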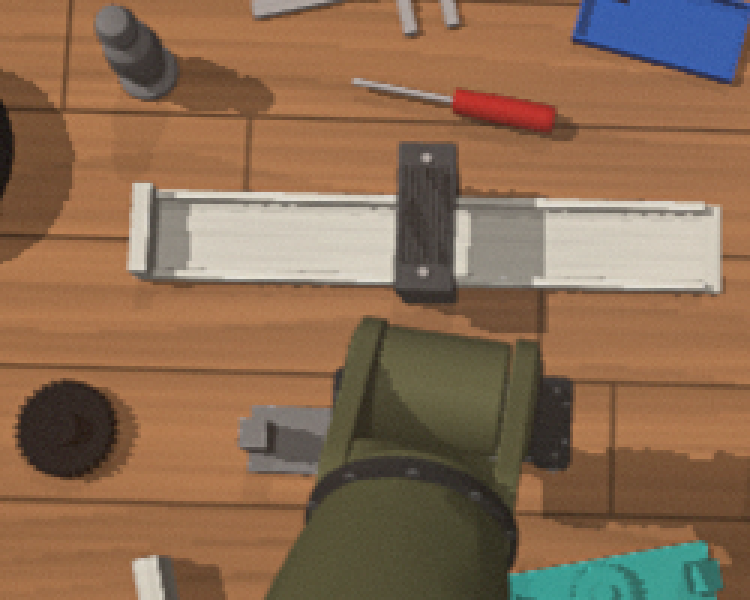

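The top crop shows the arm over the carrier, and the carrier has not moved. In the side depth the fingertips end at z≈69, while a TCP reading of 35 implies 24. So the real fingertips are about 45 mm higher than stated, and the fingers closed above the lug. I'll open, go down partway and measure the tips again.

Call:
arm_command:
  rows: [0,0,0,0,50,0,0,0,0,50,0,0,0,0,50,0,0,-20,0,50,0,0,-15,0,50]

```text
clock: 4.65
eef_pos: [450.9, -17.4, -0.4]
eef_rot: [3.142, -0.0, 3.128]
wrist_force: [-0.9, 0.4, -0.6]
finger_gap: 49.9
```

```bash
python3 - <<'E'
from h import *
c=manip.camera("side"); W=world(c); cv2.imwrite("pics/s4.png",cv2.resize(c["image"][130:260,230:390],None,fx=5,fy=4.6))
for u in (294,297,300,306,309,312,315,318,321):
  print(u,[(v,*map(int,W[v,u].round(0))) for v in range(190,216,2)])
s=manip.read_state();print(s["eef_pos"],s["finger_gap"],s["wrist_force"])
E
```

```text
294 [(190, 454, 68, 30), (192, 451, 62, 28), (194, 450, 61, 22), (196, 445, 52, 22), (198, 442, 48, 19), (200, 442, 47, 13), (202, 441, 46, 8), (204, 438, 40, 6), (206, 431, 27, 9), (208, 427, 21, 7), (210, 422, 12, 8), (212, 422, 12, 2), (214, 419, 6, 0)]
297 [(190, 468, 76, 22), (192, 462, 65, 23), (194, 458, 58, 22), (196, 450, 44, 26), (198, 452, 48, 17), (200, 449, 42, 14), (202, 448, 41, 9), (204, 443, 33, 8), (206, 437, 22, 10), (208, 434, 17, 8), (210, 430, 9, 7), (212, 425, 1, 7), (214, 420, -7, 7)]
300 [(190, 443, 16, 61), (192, 442, 14, 56), (194, 441, 13, 51), (196, 442, 15, 43), (198, 441, 13, 39), (200, 443, 16, 30), (202, 452, 32, 12), (204, 447, 24, 12), (206, 446, 21, 8), (208, 440, 12, 8), (210, 437, 6, 7), (212, 430, -6, 10), (214, 427, -11, 7)]
306 [(190, 456, 8, 61), (192, 456, 8, 55), (194, 457, 10, 47), (196, 450, -2, 51), (198, 443, -14, 53), (200, 439, -21, 52), (202, 437, -23, 48), (204, 436, -26, 44), (206, 438, -23, 36), (208, 438, -23, 30), (210, 437, -24, 24), (212, 438, -23, 17), (214, 436, -26, 13)]
309 [(190, 513, 86, 3), (192, 511, 82, -1), (194, 503
[... 700 characters left out ...]
6, -53, 44), (210, 445, -55, 39), (212, 465, -23, 7), (214, 462, -28, 6)]
318 [(190, 453, -54, 95), (192, 452, -55, 90), (194, 452, -55, 84), (196, 454, -54, 77), (198, 453, -54, 72), (200, 452, -56, 67), (202, 454, -54, 60), (204, 455, -53, 53), (206, 455, -52, 46), (208, 454, -54, 42), (210, 476, -21, 9), (212, 472, -27, 7), (214, 470, -30, 4)]
321 [(190, 544, 72, 1), (192, 540, 64, -1), (194, 531, 51, 3), (196, 527, 45, 1), (198, 522, 36, 0), (200, 517, 28, 0), (202, 509, 16, 2), (204, 504, 9, 1), (206, 499, 1, 2), (208, 496, -5, -1), (210, 489, -15, 1), (212, 485, -21, 0), (214, 477, -34, 4)]
[449.89216315 -17.34573296  -1.98606177] 50.04706928017803 [-1.21916369  0.98100267 -1.76828618]
```

View pics/s4.png

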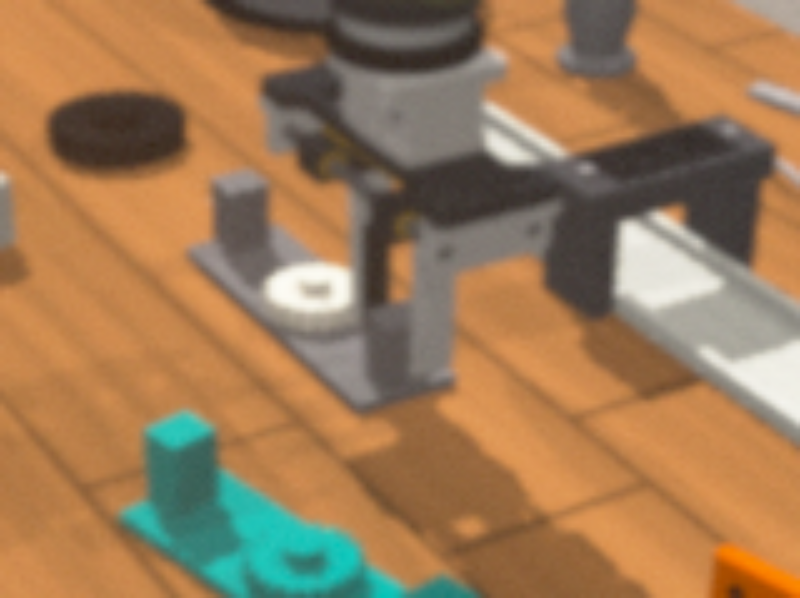

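The fingers now straddle the lug, with tips at z≈34 for a TCP reading near 0, so tip z = reading + 34. I'll go 18 mm lower to bring the tips to z≈16 and close.

Call:
arm_command:
  rows: [0,0,-10,0,50,0,0,-8,0,50,0,0,0,0,30,0,0,0,0,15,0,0,0,0,15]
  newtons: 55

```text
clock: 5.32
eef_pos: [451.2, -17.5, -17.3]
eef_rot: [-3.142, 0.001, 3.128]
wrist_force: [-1.2, 1.2, 2.8]
finger_gap: 23.7
```

Call:
arm_command:
  rows: [0,0,0,0,15,0,0,0,0,15]

```text
clock: 5.58
eef_pos: [451.2, -17.4, -17.4]
eef_rot: [-3.142, 0.0, 3.128]
wrist_force: [-2.1, 0.7, 5.3]
finger_gap: 24.1
```

Gripped at 24 mm. Next is a small lift, then a tilt check.

Call:
arm_command:
  rows: [0,0,5,0,15,0,0,10,0,15,0,0,15,0,15,0,0,10,0,15,0,0,0,0,15]

```text
clock: 6.2
eef_pos: [451.5, -17.6, 23.3]
eef_rot: [-3.141, 0.002, 3.128]
wrist_force: [-0.4, -0.2, -2.9]
finger_gap: 23.7
```

```bash
cat >> h.py <<'E'
def carrier(W,lo,umask=None):
    pass
E
python3 - <<'E'
from h import *
c=manip.camera("wrist"); W=world(c); Z=W[...,2]; np.savez("w5.npz",W=W,image=c["image"]); cv2.imwrite("pics/w5.png",c["image"])
hsv=cv2.cvtColor(c["image"],cv2.COLOR_BGR2HSV)
m=(hsv[...,1]<60)&(Z>25)&box(300,640,120,262)
h=[(y,round(float(np.median(Z[k])),1),k.sum(),round(float(np.median(W[k][:,0])),1)) for y in range(-30,190,10) for k in [m&(abs(W[...,1]-y)<5)] if k.sum()>5]; print(h)
s=manip.read_state();print(s["clock"],s["eef_pos"],s["finger_gap"],s["wrist_force"],s["moment"])
E
```

```text
[(-30, 49.5, np.int64(291), 436.9), (-20, 68.6, np.int64(1447), 438.0), (-10, 63.0, np.int64(1285), 438.1), (0, 50.0, np.int64(1347), 442.3), (10, 48.8, np.int64(1022), 436.7), (20, 48.7, np.int64(1197), 441.4), (30, 48.7, np.int64(1178), 441.3), (40, 48.8, np.int64(1337), 443.4), (50, 59.4, np.int64(1589), 438.8), (60, 62.9, np.int64(1726), 436.0), (70, 63.0, np.int64(1248), 438.7), (80, 62.5, np.int64(1008), 436.3), (90, 62.3, np.int64(945), 442.7), (100, 48.7, np.int64(589), 432.7), (110, 48.7, np.int64(1106), 442.6), (120, 48.6, np.int64(1100), 443.1), (130, 48.7, np.int64(1095), 443.5), (140, 48.7, np.int64(1151), 444.6), (150, 61.1, np.int64(2203), 444.6), (160, 48.9, np.int64(594), 434.4), (170, 48.6, np.int64(194), 432.6)]
6.25 [451.15031881 -17.48867119  22.67361127] 23.878222881888405 [-0.29847485  0.82248865 -2.05358102] [-0.18497502 -0.03293458  0.01353501]
```

View pics/w5.png

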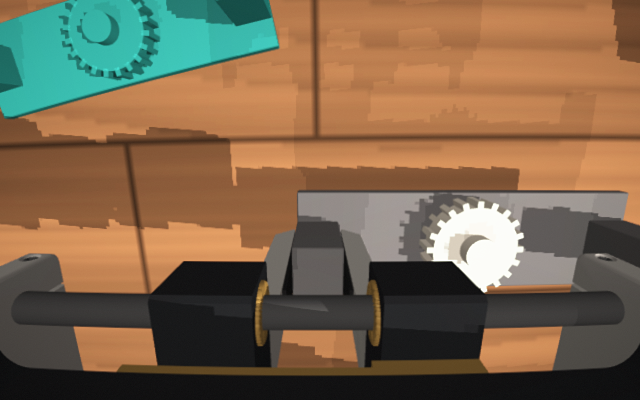

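The wrist view shows the lug held in the fingers at (318,270). The base top is at z≈48.7 along the whole length, so the carrier is level. I'll move in y first, then in x, to a spot over the open side of the lane.

Call:
arm_command:
  rows: [0,-40,0,0.3,15,0,-50,0,0.3,15,0,-50,0,0.3,15,0,-50,0,0.3,15,30,0,0,0,15]

```text
clock: 6.88
eef_pos: [480.0, -210.6, 21.8]
eef_rot: [3.142, -0.001, -3.139]
wrist_force: [1.4, 0.8, -1.8]
finger_gap: 23.8
```

Call:
arm_command:
  rows: [45,0,0,0,15,45,0,0,0,15,45,0,0,0,15,23,0,0,0,15,0,0,0,0,15]

```text
clock: 7.5
eef_pos: [639.4, -207.0, 20.9]
eef_rot: [3.141, -0.001, -3.134]
wrist_force: [-0.9, -0.4, -2.0]
finger_gap: 23.8
```

```bash
cat > m.py <<'E'
from h import *
c=manip.camera("wrist"); W=world(c); X,Y,Z=[W[...,i] for i in range(3)]
cv2.imwrite("pics/m.png",c["image"])
s=manip.read_state();print(s["clock"],s["eef_pos"].round(1),s["eef_rot"].round(4),s["finger_gap"],s["wrist_force"].round(1))
c=manip.camera("top"); W=world(c); X,Y,Z=[W[...,i] for i in range(3)]; cv2.imwrite("pics/mt.png",c["image"])
sat=cv2.cvtColor(c["image"],cv2.COLOR_BGR2HSV)[...,1]
for y in range(-240,280,20):
    k=(abs(Y-y)<4)&(X>560)&(X<700)&(sat<80)&(Z<70)&(Z>1.5)
    if k.sum()>5:
        l=W[k]; g=l[(l[:,2]>22)]; f=l[(l[:,2]<22)]
        print(y,"low x",f[:,0].min().round(1) if len(f) else '',f[:,0].max().round(1) if len(f) else '',"high",(g[:,0].min().round(1),g[:,0].max().round(1),np.median(g[:,2]).round(1)) if len(g) else '')
E
python3 m.py
```

```text
7.55 [ 638.5 -207.2   21. ] [ 3.141e+00 -1.700e-03 -3.134e+00] 23.675408893177178 [ 0.3 -0.5 -2.2]
-120 low x 680.0 680.7 high (np.float64(620.0), np.float64(666.8), np.float64(62.4))
-100 low x 598.8 680.6 high (np.float64(606.7), np.float64(666.9), np.float64(52.3))
-80 low x 598.2 679.0 high (np.float64(606.5), np.float64(666.2), np.float64(45.9))
-60 low x 598.1 679.5 high (np.float64(607.8), np.float64(665.9), np.float64(46.1))
-40 low x 597.8 678.0 high (np.float64(607.5), np.float64(664.5), np.float64(47.0))
-20 low x 597.7 678.3 high (np.float64(606.7), np.float64(663.8), np.float64(46.5))
0 low x 581.4 581.8 high (np.float64(573.7), np.float64(581.8), np.float64(23.5))
20 low x 581.5 582.1 high (np.float64(573.3), np.float64(581.5), np.float64(65.9))
60 low x 597.3 677.4 high 
80 low x 596.8 677.0 high 
100 low x 596.9 676.7 high 
120 low x 596.4 678.2 high 
140 low x 595.8 678.7 high 
160 low x 596.0 676.9 high 
180 low x 596.2 677.1 high 
200 low x 596.2 676.7 high 
220 low x 596.0 674.9 high 
240 low x 595.4 677.7 high 
260 low x 595.3 677.5 high
```

```bash
python3 -c "
import cv2,numpy as np
a=cv2.imread('pics/m.png');b=cv2.imread('pics/mt.png')[80:240,180:420]
b=cv2.resize(b,(640,200+0),interpolation=cv2.INTER_CUBIC) if 0 else cv2.resize(b,(300,200))
o=np.zeros((600,640,3),np.uint8);o[:400]=a;o[400:,:300]=b;cv2.imwrite('pics/c1.png',o)"
```

```text
(no output)
```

View pics/c1.png

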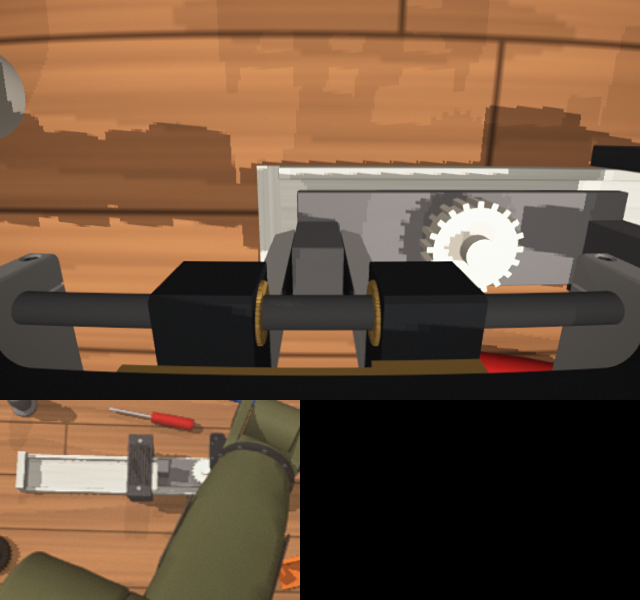

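The wrist part shows the carrier (near edge v≈191) over the lane, whose near fence is at v≈168–180 and lip at u≈262. The top part shows it clear of the bridge. Next I'll get the lateral offset from the near edges in the wrist view.

```bash
cat > n.py <<'E'
from h import *
c=manip.camera("wrist"); W=world(c); X,Y,Z=[W[...,i] for i in range(3)]
sat=cv2.cvtColor(c["image"],cv2.COLOR_BGR2HSV)[...,1]; B=box(265,600,140,262)&(sat<80)
r=[]
for u in range(300,560,4):
    k=B&box(u,u+1,140,262)
    f=W[k&(Z>11)&(Z<17)]; g=W[k&(Z>43)&(Z<52)]
    if len(f) and len(g): r.append((g[0,1],f[:,0].min(),f[:,0].max(),g[:,0].min(),f[:,2].mean(),len(f),f[0,1]))
r=np.array(r); print(r[::8].round(1))
for k,n in((1,"fence min"),(2,"fence max"),(3,"carrier min")):
    yy=r[:,0] if k==3 else r[:,6]
    p=np.polyfit(yy,r[:,k],1); print(n,p,"at y=-120:",np.polyval(p,-120).round(2))
l=W[box(240,300,150,262)&(sat<80)&(Z>1.5)&(Z<8)&(X>615)&(X<640)]; print("lip y",np.percentile(l[:,1],[1,50]) if len(l) else '')
g=W[box(285,330,185,220)&(sat<80)&(Z>43)&(Z<52)]; print("carrier end y",g[:,1].min())
E
python3 n.py
```

```text
[[-218.1  599.4  606.5  608.2   14.6   12.  -219.7]
 [-199.6  599.4  606.5  607.8   13.9   12.  -198.4]
 [-181.   599.1  606.3  607.7   14.    12.  -177.1]
 [-162.4  598.9  606.3  607.4   13.6   12.  -155.6]
 [-143.4  598.6  605.9  607.3   14.2   12.  -134. ]
 [-124.6  598.4  605.7  607.    14.    12.  -112.1]
 [-104.9  598.   605.6  607.    14.1   12.   -90.3]
 [ -86.2  597.8  605.4  606.5   13.8   12.   -67.4]
 [ -65.1  598.1  605.   606.6   14.    11.   -44.2]]
fence min [-9.86396705e-03  5.97272883e+02] at y=-120: 598.46
fence max [-1.02628882e-02  6.04561947e+02] at y=-120: 605.79
carrier min [-1.03625750e-02  6.05819207e+02] at y=-120: 607.06
lip y [-249.84721723 -236.59462971]
carrier end y -219.92559233980708
```

Call:
arm_command:
  rows: [2,0,0,0,15,0,0,-10,0,15,0,0,-8,0,15,0,0,-3,0,15,0,0,0,0,15]

```text
clock: 8.28
eef_pos: [640.9, -207.4, 1.0]
eef_rot: [3.141, -0.0, -3.134]
wrist_force: [0.2, -0.7, -1.6]
finger_gap: 23.7
```

```bash
sed 's/(Z>43)&(Z<52)/(Z>21)\&(Z<32)/g' n.py > n2.py; python3 n2.py
```

```text
[[-218.3  599.4  606.6  610.7   14.    13.  -218.7]
 [-199.7  599.4  606.7  610.6   13.8   13.  -199.5]
 [-181.   599.1  606.6  610.4   14.4   13.  -180.3]
 [-162.2  598.6  606.4  610.2   13.8   14.  -160.4]
 [-143.4  598.5  606.1  610.    13.9   14.  -140.5]
 [-124.8  598.3  606.   609.7   14.    14.  -120.4]
 [-105.4  598.   605.6  609.5   13.8   14.  -100.4]
 [ -85.9  598.1  605.4  609.3   14.    13.   -80.6]
 [ -64.2  597.9  605.3  608.9   13.8   13.   -58.8]]
fence min [-9.65582651e-03  5.97210466e+02] at y=-120: 598.37
fence max [-1.00801837e-02  6.04642207e+02] at y=-120: 605.85
carrier min [-1.03661669e-02  6.08439380e+02] at y=-120: 609.68
lip y [-249.7486995  -235.86620145]
carrier end y -220.05547169097773
```

Call:
arm_command:
  rows: [-0.5,0,-4,0,15,0,0,-4,0,15,0,0,-4,0,15,0,0,-2,0,15,0,0,0,0,15]

```text
clock: 8.95
eef_pos: [640.4, -207.4, -12.8]
eef_rot: [3.142, -0.0, -3.134]
wrist_force: [-0.2, -0.1, -2.2]
finger_gap: 23.7
```

Call:
arm_command:
  rows: [0,0,-1,0,15,0,0,0,0,15,0,0,0,0,15]

```text
clock: 9.32
eef_pos: [640.7, -207.5, -13.3]
eef_rot: [-3.141, 0.001, -3.134]
wrist_force: [-0.5, -0.1, 1.5]
finger_gap: 23.8
```

```bash
sed 's/(Z>43)&(Z<52)/(Z>8.5)\&(Z<20)\&(X>608)/g;s/(Z>11)&(Z<17)/(Z>11)\&(Z<17)\&(X<607.5)/' n.py > n3.py; cat >> n3.py <<'E'
k=B&(X>612)&(X<625)
for y in (-200,-180,-160,-100): 
    q=k&(abs(Y-y)<5); print(y,"base top z",np.median(Z[q]).round(2))
E
python3 n3.py
```

```text
[[-218.3  599.2  606.6  610.5   14.3   14.  -218.1]
 [-199.8  599.2  606.4  610.3   14.1   14.  -200.2]
 [-181.3  598.9  606.4  610.    14.    14.  -182.4]
 [-162.4  598.9  606.3  610.1   13.7   14.  -164.2]
 [-143.9  598.6  605.8  609.7   14.1   14.  -146.3]
 [-124.5  598.4  605.7  609.6   14.    14.  -128. ]
 [-105.7  598.1  605.6  609.3   14.4   14.  -109.6]
 [ -86.   597.9  605.4  609.2   14.    14.   -90.6]
 [ -66.6  598.3  605.2  608.8   14.    13.   -70.4]]
fence min [-1.03442524e-02  5.97101895e+02] at y=-120: 598.34
fence max [-9.55360513e-03  6.04543025e+02] at y=-120: 605.69
carrier min [-1.09515460e-02  6.08174993e+02] at y=-120: 609.49
lip y [-249.80865825 -236.28477142]
carrier end y -220.1406574002575
-200 base top z 12.19
-180 base top z 12.23
-160 base top z 12.18
-100 base top z 12.79
```

The carrier is down: wrist force has gone up and the base top is at 12.2 mm, which puts the underside at 4 mm. It is also central between the fences. I'll slide it while still holding the rear lug, stopping short of the bridge.

Call:
arm_command:
  rows: [-0.2,15,0,0,15,-0.2,20,0,0,15,-0.2,20,0,0,15,-0.2,20,0,0,15,-0.2,20,0,0,15]

```text
clock: 10.0
eef_pos: [639.7, -111.0, -13.3]
eef_rot: [-3.141, 0.001, -3.134]
wrist_force: [1.1, -4.8, 5.9]
finger_gap: 24.0
```

Call:
arm_command:
  rows: [-0.2,20,0,0,15,-0.2,20,0,0,15,-0.2,12,0,0,15,-0.1,6,0,0,15,0,0,0,0,15]

```text
clock: 10.62
eef_pos: [638.9, -52.3, -13.3]
eef_rot: [3.141, 0.0, -3.133]
wrist_force: [0.4, 4.3, 6.1]
finger_gap: 23.9
```

```bash
python3 - <<'E'
from h import *
c=manip.camera("top"); W=world(c); X,Y,Z=[W[...,i] for i in range(3)]; cv2.imwrite("pics/t6.png",c["image"])
rect("front lug",W,(Z>44)&(Z<62)&(X>600)&(X<680)&(Y>60)&(Y<240))
rect("gear",W,(Z>20)&(Z<42)&(X>600)&(X<680)&(Y>42)&(Y<90))
s=manip.read_state();print(s["clock"],s["eef_pos"].round(1),s["finger_gap"],s["wrist_force"].round(1))
E
```

```text
front lug 103 mid [636.1 121.8  51.7] mean [634.9 121.4  54.8] ext [25.  23.4 14.7]
gear 13 mid [650.8  60.1  25.1] mean [645.   57.9  25.6] ext [29.9 13.2  8.7]
10.675 [638.9 -52.3 -13.3] 23.70859207925435 [0.1 4.5 5.9]
```

Call:
arm_command:
  rows: [0,0,0,0,38,0,0,0,0,38,0,0,0,0,38,0,0,20,0,38,0,0,40,0,38]

```text
clock: 11.3
eef_pos: [638.1, -54.4, 46.9]
eef_rot: [3.141, -0.002, -3.134]
wrist_force: [-0.4, -0.6, 1.4]
finger_gap: 38.3
```

Call:
arm_command:
  rows: [0,0,50,0,38,-0.5,42,0,0,0,-0.5,50,0,0,0,-0.5,50,0,0,0,0,0,0,0]

```text
invalid input at $.rows: expected a multiple of 5 numbers
```

```bash
python3 - <<'E'
from h import *
c=manip.camera("wrist"); W=world(c); X,Y,Z=[W[...,i] for i in range(3)]; cv2.imwrite("pics/w7.png",c["image"])
for lo,hi in((45,57),(22,40)): rect("z%d"%lo,W,(Z>lo)&(Z<hi)&(X>600)&(X<680)&(Y>42)&(Y<240))
s=manip.read_state();print(s["clock"],s["eef_pos"].round(1),s["finger_gap"],s["wrist_force"].round(1))
E
```

```text
z45 1698 mid [636.  122.1  51.3] mean [635.2 119.7  54.2] ext [25.5 23.6 11.3]
z22 718 mid [636.3 120.7  31. ] mean [633.9 113.5  31.1] ext [25.3 21.4 17.5]
11.35 [641.1 -54.8  54. ] 37.98338712474995 [0.9 0.1 4.6]
```

View pics/w7.png

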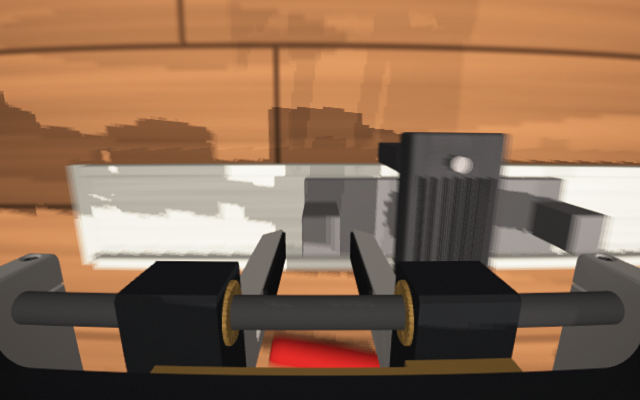

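The carrier is released and sits in the lane under the bridge. In the wrist view the rear lug is at (320,225), the bridge at (450,200) and the front lug at (570,220). The second move was refused because one number was missing, so I'm sending it again.

Call:
arm_command:
  rows: [0,0,50,0,38,-0.5,42,0,0,0,-0.5,50,0,0,0,-0.5,50,0,0,0,0,0,0,0,0]

```text
clock: 11.98
eef_pos: [637.2, 90.6, 97.7]
eef_rot: [3.141, 0.001, -3.131]
wrist_force: [-0.6, 0.1, -0.7]
finger_gap: 2.2
```

Call:
arm_command:
  rows: [0,0,0,0,0,0,0,0,0,0]

```text
clock: 12.22
eef_pos: [637.5, 86.3, 96.8]
eef_rot: [-3.142, 0.0, -3.136]
wrist_force: [-0.3, 0.7, 0.6]
finger_gap: 0.6
```

```bash
python3 - <<'E'
from h import *
c=manip.camera("side"); W=world(c); X,Y,Z=[W[...,i] for i in range(3)]
I=(X>590)&(X<690)
rect("fingers",W,I&(Z>95)&(Z<130)&(Y>60)&(Y<125))
c=manip.camera("wrist"); W=world(c); X,Y,Z=[W[...,i] for i in range(3)]; cv2.imwrite("pics/w8.png",c["image"])
rect("lug",W,(Z>45)&(Z<57)&(X>600)&(X<680)&(Y>90)&(Y<240))
rect("gear",W,(Z>18)&(Z<36)&(X>600)&(X<680)&(Y>42)&(Y<90))
s=manip.read_state();print(s["clock"],s["eef_pos"].round(1),s["finger_gap"],s["wrist_force"].round(1))
E
```

```text
fingers 9 mid [636.6  86.5 126.8] mean [633.7  86.7 126.9] ext [19.8 12.9  4.8]
lug 939 mid [636.4 122.9  51.7] mean [635.4 122.7  55.4] ext [25.1 23.4 10.4]
gear 959 mid [637.6  51.6  26.5] mean [637.   50.1  26. ] ext [45.8 18.4 14.1]
12.325 [637.4  86.5  96.5] 0.778380103803149 [ 0.7  0.3 -0.4]
```

View pics/w8.png

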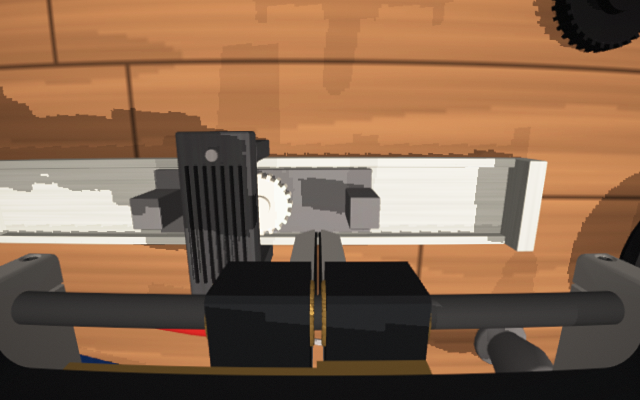

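The wrist view shows the gear edge at u≈290, the front lug at u 348–380 and the stop at u≈525. The closed fingers (u≈318) are centred in the gap. I'll go down there and push the lug's inner face.

Call:
arm_command:
  rows: [0,0,-45,0,0,0,0,-40,0,0,0,0,-20,0,0,0,0,0,0,0,-0.1,8,0,0,0]

```text
clock: 12.95
eef_pos: [638.3, 95.4, -6.9]
eef_rot: [3.141, 0.002, -3.135]
wrist_force: [0.1, 0.1, 0.5]
finger_gap: 0.6
```

Call:
arm_command:
  rows: [-0.1,10,0,0,0,-0.1,10,0,0,0,-0.1,10,0,0,0,-0.1,10,0,0,0,-0.1,10,0,0,0]

```text
clock: 13.58
eef_pos: [636.7, 146.2, -8.6]
eef_rot: [-3.142, -0.0, -3.134]
wrist_force: [-0.5, -2.3, 1.0]
finger_gap: 0.3
```

Call:
arm_command:
  rows: [-0.1,12,0,0,0,-0.1,12,0,0,0,-0.1,12,0,0,0,-0.1,10,0,0,0,-0.1,6,0,0,0]

```text
clock: 14.2
eef_pos: [636.1, 198.2, -8.7]
eef_rot: [-3.142, -0.0, -3.134]
wrist_force: [0.5, -3.1, 1.3]
finger_gap: 0.4
```

Call:
arm_command:
  rows: [-0.1,8,0,0,0,-0.1,8,0,0,0,-0.1,5,0,0,0,0,4,0,0,0,0,0,0,0,0]

```text
clock: 14.82
eef_pos: [635.8, 222.9, -8.8]
eef_rot: [3.141, -0.0, -3.134]
wrist_force: [-0.8, -0.1, -0.6]
finger_gap: 0.4
```

Call:
arm_command:
  rows: [0,1,0,0,0,0,1,0,0,0,0,1,0,0,0]

```text
clock: 15.2
eef_pos: [635.8, 225.5, -8.7]
eef_rot: [-3.142, -0.0, -3.135]
wrist_force: [-0.5, -1.0, -1.7]
finger_gap: 0.4
```

Call:
arm_command:
  rows: [0,1,0,0,0,0,1,0,0,0,0,1,0,0,0]

```text
clock: 15.58
eef_pos: [635.9, 228.6, -8.7]
eef_rot: [-3.142, -0.0, -3.134]
wrist_force: [-0.1, -1.5, -0.5]
finger_gap: 0.2
```

```bash
cat > e.py <<'E'
from h import *
from sys import argv
s=manip.read_state();print(s["clock"],s["eef_pos"].round(1),s["wrist_force"].round(1))
for n in ("wrist","top"):
    c=manip.camera(n); W=world(c); X,Y,Z=[W[...,i] for i in range(3)]; cv2.imwrite(f"pics/e_{n}_{argv[1]}.png",c["image"])
    for nm,m in (("lug",(Z>45)&(Z<57)&(Y>215)&(Y<290)),("stop",(Z>30)&(Z<38)&(Y>255)&(Y<300)),("rearlug",(Z>45)&(Z<57)&(Y>50)&(Y<110))):
        m=m&(X>590)&(X<690)
        if m.sum()>20: print(n,end=' '); rect(nm,W,m)
E
python3 e.py 1
```

```text
15.575 [635.9 228.6  -8.7] [-0.1 -1.5 -0.5]
wrist lug 1698 mid [625.7 240.8  51.2] mean [625.5 245.7  53.5] ext [ 9.  45.9 11.3]
wrist stop 2382 mid [618.  270.9  33.3] mean [616.  273.4  34. ] ext [44.1 20.5  4.5]
wrist rearlug 1106 mid [628.2  78.8  51.2] mean [626.5  80.8  53. ] ext [11.  21.  11.5]
top rearlug 82 mid [635.   75.4  51.8] mean [635.6  74.9  54.4] ext [24.8 23.6 10.1]
```

Call:
arm_command:
  rows: [0,1,0,0,0,0,0.5,0,0,0,0,0,0,0,0]

```text
clock: 16.05
eef_pos: [635.9, 230.0, -8.6]
eef_rot: [-3.142, 0.0, -3.134]
wrist_force: [-0.7, -0.6, 0.2]
finger_gap: 0.4
```

Call:
arm_command:
  rows: [0,0.5,0,0,0,0,0.5,0,0,0,0,0,0,0,0]

```text
clock: 16.42
eef_pos: [635.9, 230.0, -8.6]
eef_rot: [-3.14, -0.0, -3.135]
wrist_force: [-1.5, -8.0, 2.5]
finger_gap: 0.3
```

Call:
arm_command:
  rows: [0,0.5,0,0,0,0,0.5,0,0,0,0,0,0,0,0]

```text
clock: 16.8
eef_pos: [635.9, 230.1, -8.5]
eef_rot: [-3.139, -0.001, -3.135]
wrist_force: [-2.9, -13.6, 4.4]
finger_gap: 0.5
```

The tool stalls at y=230 and the force climbs to 14 N, so the carrier is against the stop. I'll back off and lift out.

Call:
arm_command:
  rows: [0,-5,0,0,0,0,-5,0,0,0,0,0,0,0,0,0,0,40,0,0,0,0,50,0,0]

```text
clock: 17.42
eef_pos: [635.2, 222.1, 81.5]
eef_rot: [-3.141, -0.002, -3.134]
wrist_force: [-0.4, -0.5, 0.6]
finger_gap: 0.4
```

Call:
arm_command:
  rows: [0,0,40,0,0,-50,0,0,0,0,-50,0,0,0,0,-50,0,0,0,0,0,0,0,0,0]

```text
clock: 18.05
eef_pos: [483.6, 222.4, 121.8]
eef_rot: [3.141, -0.0, -3.133]
wrist_force: [0.5, -0.1, -0.2]
finger_gap: 0.7
```

```bash
python3 e.py 2; python3 - <<'E'
import cv2,numpy as np
t=cv2.imread("pics/e_top_2.png"); cv2.imwrite("pics/f.png",cv2.resize(t[90:240,150:420],None,fx=2.8,fy=2.8,interpolation=cv2.INTER_CUBIC))
E
```

```text
18.05 [483.6 222.4 121.8] [ 0.5 -0.1 -0.2]
wrist rearlug 723 mid [635.2  78.8  51.3] mean [633.   79.9  54. ] ext [25.5 23.5 11.1]
top lug 86 mid [634.2 255.   51.1] mean [633.  253.4  53.4] ext [25.6 23.8 11.2]
top stop 154 mid [635.1 274.8  33.8] mean [633.2 275.3  33.6] ext [78.4 16.2  6.6]
top rearlug 67 mid [635.3  76.5  52.1] mean [634.6  75.8  54. ] ext [24.5 21.5  9.5]
```

View pics/f.png

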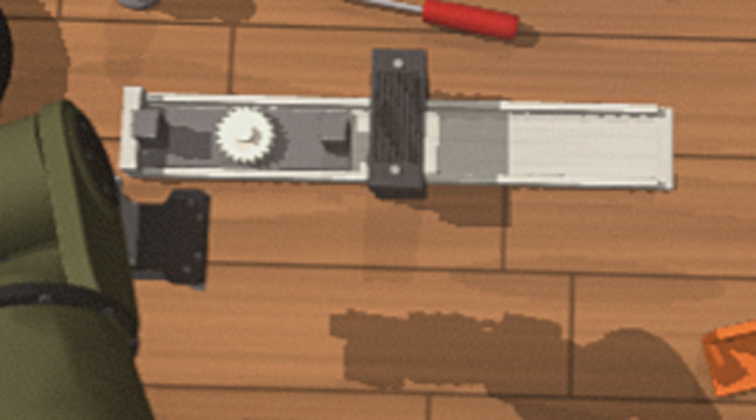

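The top crop shows the carrier in the lane with its front lug at (148,125), right against the stop at (132,130). The rear lug at (337,143) is out past the bridge and the gripper is clear. I'm handing in.

```bash
python3 -c "
from cell import manip
print(manip.sign_off())"
```

```text
the job is handed in; nothing more can be done
None
```

I laid the carrier level in the lane on the open side of the bridge. I slid it under the bridge holding the rear lug, let go, then pushed the front lug's inner face with closed fingers until it met the end stop. The job was handed in at about 18 s on the robot's clock.

**Final position:** At the stop the tool stalled at y = 230 mm and the force rose to about 14 N. The top camera then put the carrier's middle about 109 mm from the stop's middle, against a limit of 113 mm and 108 mm for full contact. It measured about 1 mm off the lane's middle line and parallel to it. The gripper was clear and the wrist force was near zero.

**What disagreed or went unchecked:**
- **First grasp missed:** the fingertips sit about 45 mm higher than the stated tool geometry gives, so the fingers closed above the lug. I measured the real offset in the side view and the second grasp held.
- **One move refused:** it was a number short, so I resent it with no effect on the scene.
- **Bystanders:** the arm never went near the black gear, the orange bracket or the white vase. I did not measure their positions again, and the arm hid the black gear in the last view.
- **Pictures:** I viewed 12, two over the budget of 10.

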